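Hang the bench holder on the cleat rail

ROBOT

A 7-joint arm with a two-finger parallel gripper is mounted at the origin on a cart in front of the work surface, level with it; the furniture and walls round the work are solid. World frame = base frame: x ahead of the robot, y to its left, z up, the work surface at z = 0. Lengths are in m, angles in rad, forces in N, time in s.
With the tool pointing down it reaches from about 0.425 to 0.925 m from the base axis. Payload 6.8 kg.
Tool frame: the origin (TCP) lies at the very end of the fingers, on their centre line; the grasp point (between the pads) lies 19 mm behind it; z points along the fingers, y is the line along which they close (so a half turn about z gives the same grasp; the last joint's range is limited). The gripper opens to 85 mm and grips with 20 to 120 N. Pads are 22 mm wide; open, the fingers measure 114 mm over their backs; the gripper's body (76 mm by 85 mm) begins 54 mm behind the grasp point. The pads swing forward as they close: fully open they stand 13 mm farther back than shut.
Start: joints at [1.05, 0.477, 0.022, 1.555, -0.011, 1.109, -0.083], TCP at [0.271, -0.618, 0.231] pointing down, gripper open.
Joint ranges: [-2.96, 2.96], [-0.34, 2.1], [-1.41, 1.46], [0.24, 2.44], [-1.37, 4.51], [0.17, 1.92], [-2.96, 2.96]. Speed limits (rad/s): [2.39, 2.39, 3.14, 3.14, 3.14, 3.14, 3.14].

INTERFACE

Orientations are given as a rotation vector (axis times angle).
In Python, from bench import r gives the robot as it stands.
- The arm moves only by the shell command python3 -m jog 'ROWS' [FORCE]. ROWS is JSON, a list of rows, each an object of numbers: "fingers": the finger opening in m, from 0 to 0.0854; "x", "y", "z": the shift along the tool's x, y, z in m; "rx", "ry", "rz": the turn, a rotation vector about the tool's x, y, z in degrees. In form: [{"fingers": .., "x": .., "y": .., "z": .., "rx": .., "ry": .., "rz": ..}, ...]. A call has 1 to 8 rows; each row shifts and turns the commanded pose from where the row before left it, along the tool's axes as they then stand; what a row does not reach is not made up. A row lasts 1/8 s, in which the tool goes at most 62.5 mm and 10.7 degrees, less where a joint would pass 70% of its speed; a pose out of reach is approached as far as the arm can. A call is refused whole if a number of a shift passes 0.0625 or a number of a turn 10.7, either way. A call with a gripper value outside its range is refused whole. The fingers move at their own pace and stop on an object; FORCE is the grip in N (left out, the last holds). Time passes only in rows, so rows that do not move let the fingers close. It gives the time, the measured TCP pose, the force, the opening and the grip force at its end, in the units of the state.
- r.get_obs(): the state, without advancing time (a new reading comes with each control period).
- r.grab_frame(name): name is "scene" or "side" or "wrist"; returns (picture, depth): 400x640x3 uint8, red, green, blue; 400x640 float32, m along the optical axis (not along the pixel's ray), 0 where there is no reading.
- r.get_calibration(name): a dict with "mtx" (3x3 intrinsics, pixels), "extrinsics" (4x4, takes a point from camera to world coordinates). Camera axes: x right, y down, z forward; pixel columns grow to the right and rows downward; lengths in m; the calibration is good to about 2 mm. A picture is of the moment at which its call begins: read the wrist's pose just before it. get_calibration takes no time and is no camera call; for the wrist camera it gives the pose at the moment of the call.
- r.hand_in(): hands the job in; it is judged then, once.
Trained networks look in the newest picture that a camera, given by its name, has taken for a name from the list of things; names that differ only in an ending like _2 or _b are one class to them, and where a whole thing is asked for, a point or a joint stands for the part that bears it (a point fixed in the world has none). Each returns a list of dicts, best first, with "score" (0 to 1); they miss things now and then, are a little off and sometimes report something else, mostly with a low value. They report only what shows in the picture. A call takes as long as a camera call.
- r.search_frame(target, camera): "xyz" ([x, y, z] in m, in world coordinates, good to about 4 mm: the middle of the surface that is visible of it).
- r.landmark_of(target, camera): "xyz" ([x, y, z] in m, in world coordinates, good to about 4 mm: a listed point, or the origin of a listed thing).
The state is a dict: "clock": time; "joints": joint angles; "qvel": joint speeds; "tau": joint torques, N m; "tcp_pos": TCP position; "orientation": TCP orientation; "contact_force": force on the tool from outside, world axes, zero at the start; "moment": the same for the moment, N m; "grip_width": finger opening in m; "gripper_force": force on a finger pad.
Only numpy, scipy, OpenCV 4.12 (cv2) and the standard library are available. Lean on these libraries where they do the work, as an engineer would, in place of code of your own. Each camera call takes 0.05 s, during which the arm holds its last target. There are 200 camera calls.

TASK

The small grey holder standing on the bench belongs on the cleat rail of the white stand, in the empty place beside the holder that already hangs there. Tip its foot out towards you, lower its sloping rear strip into the groove behind the rail's lip and feel along the rail until the strip's notch drops over the locating key; then let it hang and press its front lip down, gently, until the foot snaps in behind the roller catch and it hangs upright. Leave the other things on the bench alone and do not force the holder against the stand.

Things in the scene. Friction and masses are not known exactly. Their poses are not given: they have to be found in the camera images.
- holder_mid (a point): (Sizes here are in mm.) Middle of the loose grey holder: an open-topped bin 70 deep (x), 56 wide (y), 92 high at the back, 54 at the front, the sides sloping between; walls 3; 0.09 to 0.16 kg. The point is 45 above its underside, 35 from front and back faces. x runs front to back, z up when it stands or hangs. Grip it across its sides just above this point.
- strip (a point): Middle of the lower edge of the holder's rear strip, from holder_mid 60 along x and 21.6 along z; axes as there. A flange leaves the holder's back at the top and the strip, 3.6 thick, 26 long, 56 wide, slopes from it down and back, 60 degrees below level. A notch 12.5 wide cuts it in the middle over its whole length. When the holder hangs home this point lies at bay (but for y).
- toe (a point): Rearmost point of the holder's foot, a plate 54 wide reaching back from low on its back: from holder_mid 66.5 along x, -32 along z. It ends in an upturned round toe of radius 4, its middle 4 before this point, its top 4 above it; the foot's underside is 7 below this point. When the holder hangs home the toe touches the stand's panel, under the catch housing and behind the roller.
- bay (a point): On the flat floor of the groove behind the rail's lip, in the empty bay of the white stand (240 wide, 168 high, fixed), the right one as seen from the robot; 121.6 above the bench. Stand's axes: x into the panel, whose face is 6.5 behind this point, y along the rail, z up. In the left bay, 121 along y, hangs a second holder, fixed. The groove is 5 wide at the floor, 12 at its mouth.
- lip (a point): Upper edge of the rail's lip before the empty bay, 11 above the groove's floor and 9 in front of bay. The lip is 3.4 thick and slopes at 60 degrees; the strip, held tipped, goes down behind it, and lies on its slope in the end. Behind the groove the rail's back plate, 3.5 behind bay, stands 29 above the floor: keep the strip off it. Axes of the stand.
- key_range (a point): Top of the locating key if it stood in mid-range: a steel tab 8 wide (y) across the groove, 12.4 higher than the floor. It is clamped anywhere up to 10 either side of this point along y and is not measured: find it by sight or feel. The strip rests on it until the notch is over it (1 to 2 mm either way), then drops 12.4 to the floor. Touch lightly (2 to 5 N) or the holder turns in the grip.
- hood (a point): Middle of the front lower edge of the fixed catch housing, 64 wide, 17 high, 17.5 out from the panel, roller between its cheeks. The toe must end under it (3 clear), so the holder cannot be lowered in upright: tip its foot out to the front by 0.4 to 0.5 rad (front up), lower the strip to the floor, let go. It then swings until the toe rests on the roller, 0.2 to 0.27 rad from upright. Stand's axes.
- front_lip (a point): Middle of the top of the holder's front lip, a ledge 56 wide standing 14 out from the front face: from holder_mid -42 along x and 9 along z. Axes as there. Press here, straight down, to swing the hung holder home.
- catch (a joint): How far the sprung roller (steel, 12 diameter, 37 wide) is pushed up into its housing, 0 to 0.005 m. Its middle is 46.1 below and 4.4 in front of bay. Press down on the hanging holder's front lip: with about 10 N the front sinks some 20 to 27, the toe slips under the roller and snaps home, and the roller springs back down in front of it. Then it is rigid: stop.
- tube_rack: White rack of small tubes, 78 x 146 x 50, bystander; origin under its middle.
- amber_bottle: Brown bottle, 58 diameter, 115 high, bystander; origin under its middle.
- tip_box: Purple tip box with grey lid, 90 x 122 x 71, bystander; origin under its middle.
- petri: Two stacked petri dishes, 82 diameter, 22 high, bystander; origin under its middle.
- bench_timer: White timer, 47 x 68 x 66, bystander; origin under its middle.

How it is judged:
On the way:
1. the strip is down in the groove, its notch over the key, while the foot is still tipped out towards the front (z of strip in the frame of bay between -0.004 and 0.004 m and x of strip in the frame of bay between -0.006 and 0.006 m and y of strip in the frame of bay between -0.013 and 0.013 m and x of toe in the frame of bay below -0.003 m), for 0.1 s.
At the end, for the whole second after the job is handed in: The holder hangs at rest in the empty bay: its strip on the groove floor (within 3 mm) over the key, its toe within 3 mm of the panel face with the roller sprung back down in front of it, upright within 0.06 rad (z of strip in the frame of bay between -0.003 and 0.003 m and y of strip in the frame of bay between -0.013 and 0.013 m and x of toe in the frame of bay between 0.0035 and 0.0085 m and angle between holder_mid's own z axis and vertical below 0.06 rad and value of joint catch below 0.0015 m and linear speed of holder below 0.02 m/s); the robot touches nothing.
It fails at once if the holder is forced against the stand (more than 130 N between them, as from some 30 N pressed on its front lip) (contact force between holder and stand above 130 N).
It fails at once if a bystander is pushed more than 20 mm (distance of any of tube_rack, amber_bottle, tip_box, petri, bench_timer from where it was at the start of the episode above 0.02 m).
It also fails if it takes over 72 s, if anything falls off the work surface, if the arm or the gripper's body presses on something with over 40 N, if the wrist force passes 120 N, or if a joint passes its speed limit or range.

## Working session

There is one attempt and no reset: what is moved stays moved. The work goes in short steps, Python scripts to look and compute and a shell command to move; the robot and the scene stay as the last step left them, time stands still between calls to the robot, and variables do not carry over. Pictures are saved under pics/ and viewed, at most 10 in all, crops included, and the job is handed in when it is done.

```bash
ls; mkdir -p pics; python3 - <<'E'
from bench import r
import cv2,numpy as np
o=r.get_obs();print(o)
for c in ["scene","side"]:
    p,d=r.grab_frame(c);cv2.imwrite(f"pics/{c}0.png",p[:,:,::-1])
    m=r.get_calibration(c);print(c,m["extrinsics"].round(3).tolist())
    for t in ["holder_mid","strip","toe","bay","lip","key_range","hood","front_lip"]:
        print(t,[(round(x["score"],2),np.round(x["xyz"],4).tolist()) for x in r.landmark_of(t,c)[:3]])
    for t in ["tube_rack","amber_bottle","tip_box","petri","bench_timer"]:
        print(t,[(round(x["score"],2),np.round(x["xyz"],3).tolist()) for x in r.landmark_of(t,c)[:1]])
E
```

```text
pics
{'clock': 0.0, 'joints': array([ 1.04990333,  0.47779142,  0.02239505,  1.55642931, -0.01148384,
        1.10931627, -0.0831107 ]), 'qvel': array([-8.64850322e-05,  8.50754887e-04, -1.50971099e-03, -2.13537221e-03,
       -6.66415374e-04, -4.30971577e-04,  1.16402607e-03]), 'tau': array([-8.73510326e-04, -5.96458912e+01,  1.60777666e+00, -2.81199950e+01,
        1.24510902e-02,  9.35838092e-03, -1.28844255e-05]), 'tcp_pos': array([ 0.27050615, -0.61778925,  0.23034197]), 'orientation': array([-3.07322815e+00, -6.43417282e-01,  8.49377812e-04]), 'contact_force': array([-0.65321314, -0.73772823,  0.13799632]), 'moment': array([ 0.01837354,  0.01149569, -0.00453965]), 'gripper_force': 0.0, 'grip_width': 0.08541995048457562}
scene [[-0.773, -0.396, 0.496, -0.027], [-0.634, 0.46, -0.621, 0.763], [0.018, -0.795, -0.607, 0.821], [0.0, 0.0, 0.0, 1.0]]
holder_mid [(0.64, [0.4775, -0.2335, 0.0469])]
strip [(0.98, [0.5385, -0.227, 0.0622]), (0.71, [0.555, 0.3575, 0.0694]), (0.16, [0.4766, -0.2313, 0.0478])]
toe [(0.59, [0.5453, -0.2283, 0.0122]), (0.18, [0.5573, 0.3565, 0.0732])]
bay [(0.6
[... 387 characters left out ...]
6, [0.439, 0.476, -0.0])]
side [[-0.966, -0.158, 0.202, 0.166], [-0.257, 0.622, -0.739, 1.406], [-0.009, -0.767, -0.642, 1.303], [0.0, 0.0, 0.0, 1.0]]
holder_mid [(0.97, [0.4798, -0.2323, 0.0461])]
strip [(0.94, [0.5416, -0.2307, 0.068])]
toe [(0.85, [0.5386, -0.2271, 0.0089]), (0.7, [0.5508, 0.356, 0.0763]), (0.69, [0.4289, -0.2335, 0.0561])]
bay []
lip [(0.66, [0.5569, 0.3601, 0.1371])]
key_range [(0.83, [0.5688, 0.3607, 0.1331])]
hood [(0.92, [0.5538, 0.356, 0.0738])]
front_lip [(0.8, [0.4316, -0.2354, 0.0534])]
tube_rack [(0.72, [0.421, -0.428, 0.002])]
amber_bottle [(0.73, [0.54, -0.227, 0.068])]
tip_box []
petri [(0.66, [0.448, 0.114, -0.0])]
bench_timer [(0.56, [0.438, 0.479, 0.001])]
```

View pics/scene0.png

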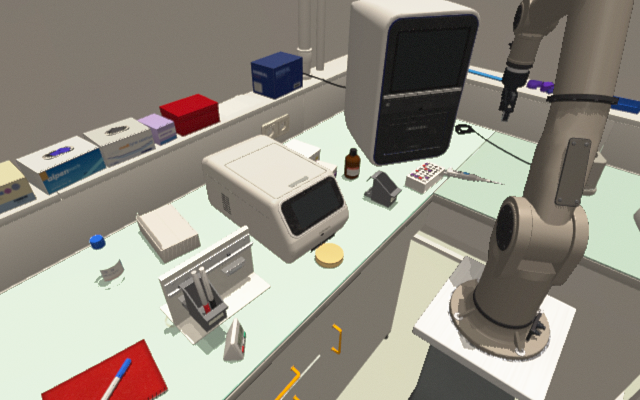

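View pics/side0.png

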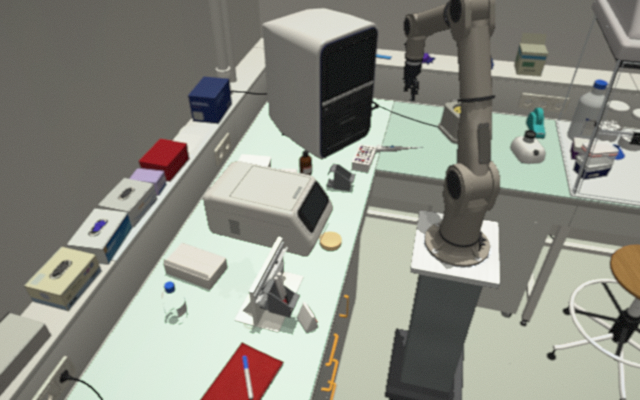

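The scene view shows the loose grey holder at (383,187) beside the rack and the bottle, the stand at (215,275) and the petri dish at (330,255). A large analyser lies between the holder and the stand. Next I'll measure the yaws and obstacle heights.

```bash
cat > h.py <<'E'
from bench import r
import cv2,numpy as np
from scipy.spatial.transform import Rotation as R
def cloud(c):
    p,d=r.grab_frame(c);m=r.get_calibration(c);K=m["mtx"];E=m["extrinsics"]
    v,u=np.nonzero(d>0);z=d[v,u]
    P=np.c_[(u-K[0,2])*z/K[0,0],(v-K[1,2])*z/K[1,1],z]@E[:3,:3].T+E[:3,3]
    return P,p,np.c_[u,v]
def lm(t,c): return [(round(x["score"],2),np.round(x["xyz"],4).tolist()) for x in r.landmark_of(t,c)[:2]]
def st():
    o=r.get_obs();M=R.from_rotvec(o["orientation"]).as_matrix()
    print("t",o["clock"],"tcp",o["tcp_pos"].round(4),"F",o["contact_force"].round(1),"w",o["grip_width"].round(4),o["gripper_force"].round(1))
    print(M.round(3).tolist(),"q",o["joints"].round(2));return o,M
E
python3 - <<'E'
from h import *
A=[cloud(c) for c in("scene","side")]
P=np.vstack([a[0] for a in A])
xs=np.arange(.3,.8,.04);ys=np.arange(-.5,.6,.05)
print("     ",(ys*100).round().astype(int))
for x in xs:
    print(round(x,2),[int(1000*np.max(P[(abs(P[:,0]-x-.02)<.02)&(abs(P[:,1]-y-.025)<.025),2],initial=0)) for y in ys])
for i,a in enumerate(A):
    Q=a[0]
    s=Q[(Q[:,2]>.155)&(Q[:,2]<.172)&(Q[:,0]>.5)&(Q[:,0]<.68)&(Q[:,1]>.27)&(Q[:,1]<.56)]
    l=cv2.fitLine(s[:,:2].astype(np.float32),cv2.DIST_HUBER,0,.001,.001).ravel();print("panel top",len(s),l,s.min(0),s.max(0))
    s=Q[(Q[:,2]>.02)&(Q[:,2]<.1)&(abs(Q[:,0]-.478)<.07)&(abs(Q[:,1]+.232)<.05)]
    print("holder",len(s),cv2.minAreaRect(s[:,:2].astype(np.float32)))
    l=s[abs(s[:,0]-.478)<.03]; y=l[:,1]; k=l[y>y.max()-.008]
    print("side face",len(k),np.polyfit(k[:,0],k[:,1],1),y.min(),y.max())
E
```

```text
[-50 -45 -40 -35 -30 -25 -20 -15 -10  -5   0   5  10  15  20  25  30  35
  40  45  50  55]
0.3 [12, 10, 8, 0, 0, 0, 0, 0, 0, 0, 0, 0, 0, 0, 0, 0, 0, 0, 0, 0, 0, 0]
0.34 [11, 13, 11, 12, 6, 9, 11, 8, 9, 8, 8, 12, 8, 9, 10, 8, 9, 10, 8, 8, 7, 9]
0.38 [56, 57, 59, 47, 13, 10, 11, 11, 14, 9, 10, 27, 32, 12, 9, 10, 9, 7, 9, 72, 64, 8]
0.42 [60, 58, 58, 49, 66, 66, 62, 11, 11, 12, 13, 31, 32, 33, 10, 9, 9, 9, 64, 72, 64, 11]
0.46 [551, 48, 50, 5, 94, 93, 97, 10, 10, 151, 157, 153, 147, 140, 132, 8, 11, 9, 63, 124, 123, 7]
0.5 [565, 551, 12, 6, 95, 103, 98, 10, 3, 200, 208, 207, 202, 196, 191, 9, 15, 13, 9, 201, 148, 9]
0.54 [568, 569, 564, 9, 20, 24, 5, 4, 0, 208, 216, 212, 212, 214, 214, 173, 175, 175, 170, 168, 154, 11]
0.58 [567, 567, 567, 542, 9, 7, 4, 0, 0, 212, 213, 213, 216, 215, 212, 172, 174, 175, 174, 174, 174, 9]
0.62 [566, 568, 567, 538, 124, 82, 4, 0, 0, 211, 213, 213, 215, 214, 209, 5, 9, 7, 15, 59, 14, 8]
0.66 [566, 566, 555, 9, 122, 77, 82, 0, 0, 210, 216, 214, 212, 215, 207, 10, 12, 10, 10, 9, 10, 7]
0.7 [565, 564, 526, 12, 11, 70, 83, 0, 0, 213, 215, 215, 213, 213, 210, 1
[... 174 characters left out ...]
3, 214, 206, 11, 61, 63, 72, 10, 70, 73]
panel top 924 [0.0337784  0.99942935 0.5821885  0.44396707] [0.51242057 0.29311964 0.15501749] [0.59893323 0.53310613 0.17197385]
holder 645 ((0.48147761821746826, -0.22973772883415222), (0.10634434968233109, 0.0653400868177414), 0.6577432155609131)
side face 216 [ 0.00187338 -0.20341694] -0.2620698815792395 -0.1972693251528368
panel top 380 [0.079993   0.9967954  0.5825439  0.42023468] [0.51449004 0.2919373  0.15501759] [0.59899367 0.53555735 0.17199457]
holder 435 ((0.48566117882728577, -0.23088331520557404), (0.1123168095946312, 0.0788099616765976), 2.2022767066955566)
side face 22 [ 0.01940957 -0.20562515] -0.26973930782508737 -0.19059722575579907
```

```bash
python3 -m jog '[{"x":0.038,"y":-0.036,"z":-0.005},{"x":0.038,"y":-0.036,"z":-0.005},{"x":0.038,"y":-0.036,"z":-0.005},{"x":0.038,"y":-0.036,"z":-0.005},{"x":0.038,"y":-0.036,"z":-0.005},{"x":0.038,"y":-0.036},{"x":0.034,"y":-0.036},{"x":0.02,"y":-0.034}]'
python3 -m jog '[{"rz":7.9},{"rz":7.9},{"rz":7.8},{}]'
python3 - <<'E'
from h import *
st()
P,p,uv=cloud("wrist");cv2.imwrite("pics/w1.png",p[:,:,::-1]);np.savez("w1.npz",P=P,uv=uv)
print(r.get_calibration("wrist")["extrinsics"].round(3).tolist())
for t in["holder_mid","strip","toe","front_lip"]:print(t,lm(t,"wrist"))
E
```

```text
validation failed for argument at $[0]...
validation failed for argument at $[0]...
Traceback (most recent call last):
  File "h.py", line 12, in st
    print("t",o["clock"],"tcp",o["tcp_pos"].round(4),"F",o["contact_force"].round(1),"w",o["grip_width"].round(4),o["gripper_force"].round(1))
                                                                                         ^^^^^^^^^^^^^^^^^^^^^
AttributeError: 'float' object has no attribute 'round'
```

```bash
sed -i 's/o\["grip_width"\].round(4),o\["gripper_force"\].round(1)/round(float(o["grip_width"]),4),round(float(o["gripper_force"]),1)/' h.py
python3 -m jog '[{"fingers":0.085,"x":0.038,"y":-0.036,"z":-0.005,"rx":0,"ry":0,"rz":0},{"fingers":0.085,"x":0.038,"y":-0.036,"z":-0.005,"rx":0,"ry":0,"rz":0},{"fingers":0.085,"x":0.038,"y":-0.036,"z":-0.005,"rx":0,"ry":0,"rz":0},{"fingers":0.085,"x":0.038,"y":-0.036,"z":-0.005,"rx":0,"ry":0,"rz":0},{"fingers":0.085,"x":0.038,"y":-0.036,"z":-0.005,"rx":0,"ry":0,"rz":0},{"fingers":0.085,"x":0.038,"y":-0.036,"z":0,"rx":0,"ry":0,"rz":0},{"fingers":0.085,"x":0.034,"y":-0.036,"z":0,"rx":0,"ry":0,"rz":0},{"fingers":0.085,"x":0.02,"y":-0.034,"z":0,"rx":0,"ry":0,"rz":0}]'
python3 -m jog '[{"fingers":0.085,"x":0,"y":0,"z":0,"rx":0,"ry":0,"rz":7.9},{"fingers":0.085,"x":0,"y":0,"z":0,"rx":0,"ry":0,"rz":7.9},{"fingers":0.085,"x":0,"y":0,"z":0,"rx":0,"ry":0,"rz":7.8},{"fingers":0.085,"x":0,"y":0,"z":0,"rx":0,"ry":0,"rz":0}]'
python3 - <<'E'
from h import *
st()
P,p,uv=cloud("wrist");cv2.imwrite("pics/w1.png",p[:,:,::-1]);np.savez("w1.npz",P=P,uv=uv)
print(r.get_calibration("wrist")["extrinsics"].round(3).tolist())
for t in["holder_mid","strip","toe","front_lip"]:print(t,lm(t,"wrist"))
E
```

```text
clock: 2.5
tcp_pos: [0.4154, -0.241, 0.2566]
orientation: [3.074, 0.647, 0.002]
contact_force: [0.8, 0.9, -0.4]
grip_width: 0.0852
gripper_force: 0.0
clock: 3.0
tcp_pos: [0.4144, -0.2432, 0.2564]
orientation: [3.141, 0.003, 0.0]
contact_force: [-0.3, -0.1, 0.2]
grip_width: 0.0852
gripper_force: 0.0
t 3.0 tcp [ 0.4144 -0.2432  0.2564] F [-0.3 -0.1  0.2] w 0.0852 0.0
[[1.0, 0.002, 0.0], [0.002, -1.0, -0.0], [0.0, 0.0, -1.0]] q [ 0.53  0.14 -0.15  1.97  0.02  1.04 -1.19]
[[0.005, -0.956, -0.293, 0.49], [-1.0, -0.005, -0.001, -0.243], [-0.0, 0.293, -0.956, 0.4], [0.0, 0.0, 0.0, 1.0]]
holder_mid [(0.66, [0.4801, -0.2284, 0.0426])]
strip [(0.66, [0.5398, -0.2286, 0.0694])]
toe [(0.79, [0.5461, -0.2288, 0.0139])]
front_lip [(0.71, [0.4356, -0.2311, 0.0565])]
```

View pics/w1.png

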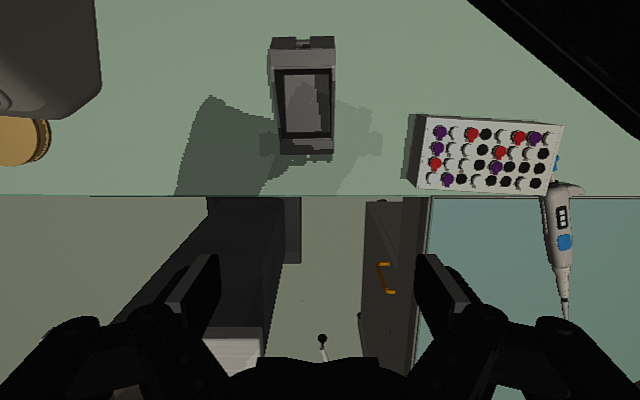

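The wrist view shows the holder upright at (305,95), nearly square to the tool, with its front lip at (305,148) and the rack at (490,150). I'll get its yaw from depth.

```bash
python3 - <<'E'
from h import *
P=np.load("w1.npz")["P"]
s=P[(P[:,2]>.03)&(P[:,2]<.12)&(abs(P[:,0]-.478)<.09)&(abs(P[:,1]+.23)<.06)]
print(s.min(0),s.max(0))
for a in np.arange(.41,.57,.008):
    k=s[abs(s[:,0]-a)<.004]
    if len(k):print(round(a,3),len(k),k[:,1].min().round(4),k[:,1].max().round(4),k[:,2].max().round(3))
E
```

```text
[ 0.42886326 -0.25950246  0.03001433] [ 0.53945755 -0.20162711  0.09509052]
0.426 31 -0.2375 -0.2053 0.056
0.434 422 -0.2594 -0.2041 0.057
0.442 460 -0.2592 -0.2043 0.058
0.45 164 -0.259 -0.2038 0.063
0.458 85 -0.2595 -0.2033 0.067
0.466 101 -0.2592 -0.2033 0.074
0.474 110 -0.2588 -0.2031 0.078
0.482 116 -0.2584 -0.203 0.085
0.49 137 -0.2587 -0.2028 0.089
0.498 153 -0.2584 -0.2024 0.095
0.506 284 -0.2581 -0.2024 0.094
0.514 753 -0.2579 -0.2021 0.095
0.522 667 -0.2577 -0.2021 0.095
0.53 398 -0.2577 -0.2016 0.092
0.538 222 -0.2575 -0.2019 0.079
```

```bash

python3 -m jog '[{"fingers":0.085,"x":0.035,"y":-0.006,"z":0,"rx":0,"ry":0,"rz":-1.4},{"fingers":0.085,"x":0.035,"y":-0.006,"z":0,"rx":0,"ry":0,"rz":0},{"fingers":0.085,"x":0,"y":0,"z":0,"rx":0,"ry":7,"rz":0},{"fingers":0.085,"x":0,"y":0,"z":0,"rx":0,"ry":7,"rz":0},{"fingers":0.085,"x":0,"y":0,"z":0,"rx":0,"ry":7,"rz":0},{"fingers":0.085,"x":0,"y":0,"z":0,"rx":0,"ry":7,"rz":0},{"fingers":0.085,"x":0,"y":0,"z":0,"rx":0,"ry":0,"rz":0}]' >/dev/null
python3 - <<'E'
from h import *
o,M=st()
g=np.array([.478,-.231,.053]);tcp=g+.019*M[:,2]
print(tcp,"tool shift",M.T@(tcp-o["tcp_pos"]))
E
```

```text
t 4.125 tcp [ 0.4818 -0.2307  0.2552] F [ 0.6 -1.  -0.1] w 0.0854 0.0
[[0.884, 0.023, 0.467], [0.02, -1.0, 0.011], [0.467, -0.001, -0.884]] q [ 0.67  0.05 -0.21  2.16 -0.42  0.53 -0.76]
[ 0.48686944 -0.23078204  0.03619865] tool shift [-0.09780245  0.00042708  0.19605339]
```

```bash

python3 -m jog '[{"fingers":0.085,"x":-0.02,"y":0,"z":0.04,"rx":0,"ry":0,"rz":0},{"fingers":0.085,"x":-0.02,"y":0,"z":0.04,"rx":0,"ry":0,"rz":0},{"fingers":0.085,"x":-0.02,"y":0,"z":0.04,"rx":0,"ry":0,"rz":0},{"fingers":0.085,"x":-0.02,"y":0,"z":0.04,"rx":0,"ry":0,"rz":0},{"fingers":0.085,"x":-0.01,"y":0,"z":0.02,"rx":0,"ry":0,"rz":0},{"fingers":0.085,"x":-0.008,"y":0,"z":0.016,"rx":0,"ry":0,"rz":0},{"fingers":0.085,"x":0,"y":0,"z":0,"rx":0,"ry":0,"rz":0}]'
python3 - <<'E'
from h import *
o,M=st()
E
```

```text
clock: 5.0
tcp_pos: [0.493, -0.2263, 0.0733]
orientation: [-3.02, -0.046, -0.75]
contact_force: [0.4, -0.6, 0.5]
grip_width: 0.085
gripper_force: 0.0
t 5.0 tcp [ 0.493  -0.2263  0.0733] F [ 0.4 -0.6  0.5] w 0.085 0.0
[[0.883, 0.036, 0.467], [0.021, -0.999, 0.035], [0.468, -0.021, -0.883]] q [ 0.63  0.4  -0.2   2.29 -1.36  0.17  0.25]
```

```bash

python3 -m jog '[{"fingers":0.085,"x":0,"y":0,"z":0,"rx":0,"ry":-8,"rz":0},{"fingers":0.085,"x":0,"y":0,"z":0,"rx":0,"ry":-8,"rz":0},{"fingers":0.085,"x":0,"y":0,"z":0,"rx":0,"ry":0,"rz":0}]' >/dev/null
python3 - <<'E'
from h import *
o,M=st()
g=np.array([.478,-.231,.053]);tcp=g+.019*M[:,2]
print(tcp,"tool shift",M.T@(tcp-o["tcp_pos"]))
E
```

```text
t 5.375 tcp [ 0.5017 -0.2204  0.0714] F [0.5 1.  0. ] w 0.0851 0.0
[[0.942, 0.051, 0.333], [0.036, -0.998, 0.051], [0.335, -0.036, -0.942]] q [ 0.21  0.41  0.24  2.21 -0.9   0.36 -0.29]
[ 0.48432376 -0.23002392  0.03510985] tool shift [-0.02883256  0.01005921  0.02789205]
```

```bash

cat >> h.py <<'E'
def goal(g,yaw,pitch,off=.019):
    o,M=st();D=(R.from_euler('z',yaw,degrees=True)*R.from_euler('y',-pitch,degrees=True)*R.from_euler('x',180,degrees=True)).as_matrix()
    t=np.array(g)+off*D[:,2]
    print("turn",np.degrees(R.from_matrix(M.T@D).as_rotvec()).round(2),"shift(before turn)",(M.T@(t-o["tcp_pos"])).round(4),"shift(after turn)",(D.T@(t-o["tcp_pos"])).round(4))
E
python3 - <<'E'
from h import *
goal([.478,-.231,.053],1.4,14)
E
```

```text
t 5.375 tcp [ 0.5017 -0.2204  0.0714] F [0.5 1.  0. ] w 0.0851 0.0
[[0.942, 0.051, 0.333], [0.036, -0.998, 0.051], [0.335, -0.036, -0.942]] q [ 0.21  0.41  0.24  2.21 -0.9   0.36 -0.29]
turn [-2.44 -5.55  0.88] shift(before turn) [-0.0307  0.0109  0.0278] shift(after turn) [-0.0277  0.01    0.0311]
```

```bash

python3 -m jog '[{"fingers":0.085,"x":0,"y":0,"z":0,"rx":-2.4,"ry":-5.6,"rz":0.9},{"fingers":0.085,"x":-0.014,"y":0.005,"z":0.01,"rx":0,"ry":0,"rz":0},{"fingers":0.085,"x":-0.0137,"y":0.005,"z":0.01,"rx":0,"ry":0,"rz":0},{"fingers":0.085,"x":0,"y":0,"z":0.011,"rx":0,"ry":0,"rz":0},{"fingers":0.085,"x":0,"y":0,"z":0,"rx":0,"ry":0,"rz":0}]' >/dev/null
python3 - <<'E'
from h import *
goal([.478,-.231,.053],1.4,14)
E
```

```text
t 6.0 tcp [ 0.478  -0.233   0.0327] F [0.6 0.5 0.7] w 0.0851 0.0
[[0.971, 0.016, 0.238], [0.015, -1.0, 0.008], [0.238, -0.005, -0.971]] q [ 0.15  0.49  0.3   2.22 -0.81  0.33 -0.4 ]
turn [-0.14  0.2  -0.52] shift(before turn) [ 0.005  -0.002  -0.0007] shift(after turn) [ 0.005  -0.0019 -0.0007]
```

```bash

python3 -m jog '[{"fingers":0.085,"x":0.005,"y":-0.002,"z":-0.001,"rx":0,"ry":0,"rz":-0.5},{"fingers":0.05,"x":0,"y":0,"z":0,"rx":0,"ry":0,"rz":0},{"fingers":0.05,"x":0,"y":0,"z":0,"rx":0,"ry":0,"rz":0},{"fingers":0.05,"x":0,"y":0,"z":0,"rx":0,"ry":0,"rz":0},{"fingers":0.05,"x":0,"y":0,"z":0,"rx":0,"ry":0,"rz":0},{"fingers":0.05,"x":0,"y":0,"z":0,"rx":0,"ry":0,"rz":0}]' 70
python3 - <<'E'
from h import *
st()
E
```

```text
clock: 6.75
tcp_pos: [0.4833, -0.2308, 0.036]
orientation: [-3.115, -0.042, -0.378]
contact_force: [-1.5, 0.9, 6.6]
grip_width: 0.0553
gripper_force: 74.3
t 6.75 tcp [ 0.4833 -0.2308  0.036 ] F [-1.5  0.9  6.6] w 0.0553 74.3
[[0.971, 0.027, 0.239], [0.026, -1.0, 0.007], [0.239, -0.0, -0.971]] q [ 0.13  0.49  0.32  2.21 -0.8   0.34 -0.41]
```

```bash

python3 -m jog '[{"fingers":0.05,"x":0.005,"y":0,"z":-0.02,"rx":0,"ry":0,"rz":0},{"fingers":0.05,"x":0.012,"y":0,"z":-0.05,"rx":0,"ry":0,"rz":0},{"fingers":0.05,"x":0.014,"y":0,"z":-0.058,"rx":0,"ry":0,"rz":0},{"fingers":0.05,"x":0.014,"y":0,"z":-0.058,"rx":0,"ry":0,"rz":0},{"fingers":0.05,"x":0.014,"y":0,"z":-0.058,"rx":0,"ry":0,"rz":0},{"fingers":0.05,"x":0.007,"y":0,"z":-0.03,"rx":0,"ry":0,"rz":0},{"fingers":0.05,"x":0,"y":0,"z":0,"rx":0,"ry":0,"rz":0}]' 
python3 - <<'E'
from h import *
st()
for c in("side","scene"):
    P,p,uv=cloud(c)
    for t in["holder_mid","strip","toe","front_lip"]:print(t,lm(t,c))
E
```

```text
clock: 7.62
tcp_pos: [0.4825, -0.2311, 0.3195]
orientation: [-3.114, -0.042, -0.383]
contact_force: [0.1, 0.7, -1.3]
grip_width: 0.0553
gripper_force: 74.3
t 7.625 tcp [ 0.4825 -0.2311  0.3195] F [ 0.1  0.7 -1.3] w 0.0553 74.3
[[0.97, 0.027, 0.243], [0.026, -1.0, 0.007], [0.243, -0.0, -0.97]] q [-0.34  0.03  0.77  1.97 -0.16  0.94 -1.04]
holder_mid [(0.86, [0.4782, -0.2306, 0.3282]), (0.52, [0.4462, 0.1116, 0.0012])]
strip [(0.75, [0.5406, -0.2296, 0.3461]), (0.53, [0.4785, -0.2318, 0.3284])]
toe [(0.76, [0.5397, -0.2274, 0.2928]), (0.66, [0.5711, 0.3641, 0.1321])]
front_lip [(0.77, [0.4315, -0.2353, 0.3374])]
holder_mid [(0.72, [0.4752, -0.2299, 0.3247])]
strip [(0.71, [0.5353, -0.2257, 0.3473])]
toe [(0.62, [0.5414, -0.2289, 0.2926])]
front_lip [(0.77, [0.4342, -0.2278, 0.3344]), (0.2, [0.54, -0.2275, 0.2922])]
```

```bash

python3 -m jog '[{"fingers":0.05,"x":0,"y":-0.03,"z":0,"rx":0,"ry":0,"rz":0},{"fingers":0.05,"x":0,"y":-0.06,"z":0,"rx":0,"ry":0,"rz":0},{"fingers":0.05,"x":0,"y":-0.06,"z":0,"rx":0,"ry":0,"rz":0},{"fingers":0.05,"x":0,"y":-0.06,"z":0,"rx":0,"ry":0,"rz":0},{"fingers":0.05,"x":0,"y":-0.06,"z":0,"rx":0,"ry":0,"rz":0},{"fingers":0.05,"x":0,"y":-0.06,"z":0,"rx":0,"ry":0,"rz":0},{"fingers":0.05,"x":0,"y":-0.06,"z":0,"rx":0,"ry":0,"rz":0},{"fingers":0.05,"x":0,"y":-0.03,"z":0,"rx":0,"ry":0,"rz":0}]' 
python3 -m jog '[{"fingers":0.05,"x":0,"y":-0.03,"z":0,"rx":0,"ry":0,"rz":0},{"fingers":0.05,"x":0,"y":-0.055,"z":0,"rx":0,"ry":0,"rz":0},{"fingers":0.05,"x":0,"y":-0.055,"z":0,"rx":0,"ry":0,"rz":0},{"fingers":0.05,"x":0,"y":-0.03,"z":0,"rx":0,"ry":0,"rz":0},{"fingers":0.05,"x":0,"y":0,"z":0,"rx":0,"ry":0,"rz":0}]' 
python3 - <<'E'
from h import *
st()
P,p,uv=cloud("wrist");cv2.imwrite("pics/w2.png",p[:,:,::-1]);np.savez("w2.npz",P=P,uv=uv)
for t in["bay","lip","key_range","hood","strip"]:print(t,lm(t,"wrist"))
E
```

```text
clock: 9.12
tcp_pos: [0.4697, 0.1927, 0.3171]
orientation: [-3.114, -0.048, -0.375]
contact_force: [-0.1, -1.4, -1.3]
grip_width: 0.0552
gripper_force: 74.4
clock: 9.75
tcp_pos: [0.4648, 0.3618, 0.3166]
orientation: [-3.115, -0.048, -0.374]
contact_force: [0.8, -0.6, -0.9]
grip_width: 0.0554
gripper_force: 74.5
t 9.75 tcp [0.4648 0.3618 0.3166] F [ 0.8 -0.6 -0.9] w 0.0554 74.5
[[0.971, 0.031, 0.237], [0.03, -1.0, 0.008], [0.237, -0.0, -0.972]] q [-0.91  0.17  0.05  1.81  0.2   1.01 -2.49]
bay [(0.57, [0.5657, 0.3596, 0.1227])]
lip [(0.69, [0.5595, 0.3577, 0.1313]), (0.19, [0.4472, 0.1132, -0.0006])]
key_range [(0.55, [0.5707, 0.3565, 0.133])]
hood [(0.88, [0.5563, 0.3591, 0.0748])]
strip [(0.84, [0.5233, 0.3641, 0.3467])]
```

View pics/w2.png

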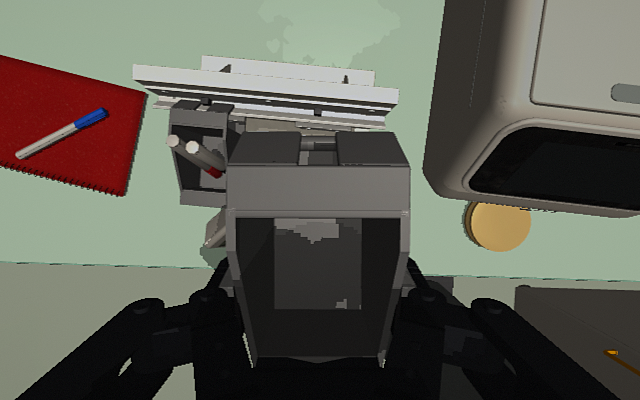

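The wrist view shows the holder held level. Behind it is the rail, running from (135,75) to (397,100), with a dark mark near (318,112) that may be the key. I'll zoom in and fit the panel.

```bash
python3 - <<'E'
from h import *
f=np.load("w2.npz");P,uv=f["P"],f["uv"]
p=cv2.imread("pics/w2.png");cv2.imwrite("pics/w2c.png",cv2.resize(p[60:135,230:410],None,fx=4.4,fy=4.4,interpolation=cv2.INTER_CUBIC))
s=P[(abs(P[:,2]-.168)<.006)&(P[:,0]>.54)&(P[:,0]<.63)&(P[:,1]>.27)&(P[:,1]<.55)]
print(len(s),s.min(0),s.max(0),np.polyfit(s[:,1],s[:,0],1))
for y in np.arange(.29,.55,.02):
    k=s[abs(s[:,1]-y)<.004]
    if len(k):print(round(y,2),k[:,0].min().round(4),k[:,0].max().round(4),np.median(k[:,2]).round(4))
# row profile through columns
I={tuple(a):i for i,a in enumerate(uv)}
for u in(300,318,350,380):
    print(u,[(v,*(1000*P[I[u,v]]).round().astype(int)) for v in range(80,130,2) if (u,v) in I])
E
```

```text
4636 [0.57205627 0.28944167 0.16200274] [0.60061124 0.52920463 0.17151874] [0.06257023 0.56014967]
0.29 0.5721 0.5862 0.169
0.31 0.5728 0.5871 0.169
0.33 0.5743 0.5884 0.1689
0.35 0.5754 0.5899 0.1687
0.37 0.5768 0.591 0.1688
0.39 0.5777 0.5921 0.1688
0.41 0.5793 0.5935 0.169
0.43 0.5804 0.5947 0.1688
0.45 0.5818 0.5957 0.169
0.47 0.5829 0.5973 0.1689
0.49 0.5844 0.5981 0.1687
0.51 0.5856 0.6002 0.1687
0.53 0.5868 0.6005 0.1687
300 [(80, np.int64(591), np.int64(379), np.int64(169)), (82, np.int64(589), np.int64(379), np.int64(168)), (84, np.int64(587), np.int64(379), np.int64(169)), (86, np.int64(585), np.int64(379), np.int64(169)), (88, np.int64(583), np.int64(379), np.int64(169)), (90, np.int64(582), np.int64(378), np.int64(169)), (92, np.int64(580), np.int64(378), np.int64(170)), (94, np.int64(578), np.int64(378), np.int64(169)), (96, np.int64(578), np.int64(379), np.int64(164)), (98, np.int64(578), np.int64(379), np.int64(156)), (100, np.int64(577), np.int64(379), np.int64(152)), (102, np.int64(575), np.int64(379), np.int64(152)), (104, np.int64(575), np.int64(380), np.int64(143)
[... 3788 characters left out ...]
64(306), np.int64(168)), (104, np.int64(573), np.int64(305), np.int64(161)), (106, np.int64(573), np.int64(303), np.int64(154)), (108, np.int64(571), np.int64(303), np.int64(152)), (110, np.int64(570), np.int64(303), np.int64(151)), (112, np.int64(570), np.int64(301), np.int64(142)), (114, np.int64(570), np.int64(299), np.int64(131)), (116, np.int64(569), np.int64(297), np.int64(122)), (118, np.int64(567), np.int64(297), np.int64(123)), (120, np.int64(565), np.int64(297), np.int64(122)), (122, np.int64(563), np.int64(298), np.int64(125)), (124, np.int64(560), np.int64(298), np.int64(129)), (126, np.int64(557), np.int64(299), np.int64(135)), (128, np.int64(555), np.int64(299), np.int64(134))]
```

View pics/w2c.png

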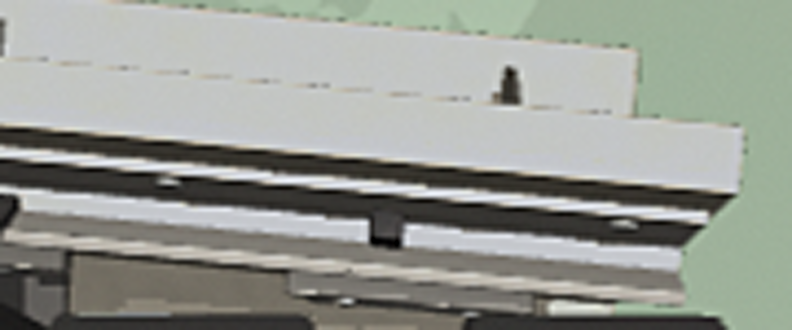

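The key shows clearly at crop (387,228), which is full-frame column 318. That puts its top at about (0.570, 0.362, 0.134). Stand yaw is −3.6°. Next I'll measure the notch and strip in the tool frame and plan the tipped hover.

```bash
python3 - <<'E'
from h import *
f=np.load("w2.npz");P,uv=f["P"],f["uv"]
o,M=st();T=o["tcp_pos"]
s=P[(P[:,2]>.27)&(P[:,2]<.40)&(uv[:,1]>125)&(uv[:,0]>220)&(uv[:,0]<415)]
for z in(.32,.33,.34,.35,.36,.37,.38):
    k=s[abs(s[:,2]-z)<.004]
    print(z,len(k),k.min(0).round(4) if len(k) else'',k.max(0).round(4) if len(k) else '')
# strip back edges: row of notch
I={tuple(a):i for i,a in enumerate(uv)}
for v in(138,146,154,162,175):
    print(v,[(u,*(1000*P[I[u,v]]).round(1)) for u in range(228,412,3) if (u,v) in I and (u<240 or u>400 or 294<u<343)])
E
```

```text
t 10.05 tcp [0.4663 0.3575 0.3176] F [ 0.1  0.2 -0.4] w 0.0552 74.5
[[0.971, 0.025, 0.238], [0.024, -1.0, 0.006], [0.238, -0.0, -0.971]] q [-0.91  0.16  0.06  1.82  0.2   1.01 -2.49]
0.32 1529 [0.4268 0.3333 0.316 ] [0.4863 0.3851 0.324 ]
0.33 1933 [0.4237 0.3189 0.326 ] [0.4877 0.4006 0.334 ]
0.34 1424 [0.4237 0.3195 0.336 ] [0.4887 0.4    0.344 ]
0.35 1980 [0.4397 0.3222 0.346 ] [0.5221 0.3966 0.354 ]
0.36 3489 [0.4488 0.3255 0.356 ] [0.519  0.3937 0.364 ]
0.37 12193 [0.4635 0.3282 0.366 ] [0.5136 0.3913 0.374 ]
0.38 161 [0.4624 0.3308 0.376 ] [0.4658 0.3884 0.384 ]
138 [(228, np.float64(540.2), np.float64(450.4), np.float64(139.7)), (231, np.float64(541.4), np.float64(450.3), np.float64(128.5)), (234, np.float64(542.8), np.float64(450.3), np.float64(116.1)), (237, np.float64(544.2), np.float64(450.0), np.float64(103.9)), (297, np.float64(518.2), np.float64(368.3), np.float64(356.4)), (300, np.float64(518.3), np.float64(367.3), np.float64(355.3)), (303, np.float64(524.7), np.float64(368.8), np.float64(298.0)), (306, np.float64(524.8), np.float64(367.3), np.float64(298.0)), (309, np
[... 6326 characters left out ...]
324, np.float64(505.5), np.float64(358.8), np.float64(373.5)), (327, np.float64(505.5), np.float64(358.0), np.float64(373.7)), (330, np.float64(505.6), np.float64(357.0), np.float64(373.0)), (333, np.float64(505.6), np.float64(356.1), np.float64(372.8)), (336, np.float64(505.6), np.float64(355.2), np.float64(372.9)), (339, np.float64(505.6), np.float64(354.4), np.float64(374.2)), (342, np.float64(505.7), np.float64(353.4), np.float64(373.1)), (402, np.float64(506.2), np.float64(335.7), np.float64(374.3)), (405, np.float64(506.2), np.float64(334.3), np.float64(372.5)), (408, np.float64(506.2), np.float64(334.1), np.float64(375.1)), (411, np.float64(510.3), np.float64(228.2), np.float64(1.1))]
```

The arm was still settling during that picture, so I'll retake it now that it's still.

```bash
python3 - <<'E'
from h import *
o,M=st();T=o["tcp_pos"]
P,p,uv=cloud("wrist");np.savez("w3.npz",P=P,uv=uv);cv2.imwrite("pics/w3.png",p[:,:,::-1])
o,M=st()
s=P[(abs(P[:,2]-.168)<.006)&(P[:,0]>.54)&(P[:,0]<.63)&(P[:,1]>.27)&(P[:,1]<.55)]
c=np.polyfit(s[:,1],s[:,0],1);th=np.arctan(c[0]);print("yaw",-np.degrees(th),c)
ed=[s[abs(s[:,1]-y)<.004][:,0].min() for y in np.arange(.3,.53,.01)];e=np.polyfit(np.arange(.3,.53,.01),ed,1);print("front edge",e)
# stand frame
ys=np.array([np.sin(th),np.cos(th)]);xs=np.array([np.cos(th),-np.sin(th)])
o0=np.array([np.polyval(e,.36),.36])
X=(P[:,:2]-o0)@xs;Y=(P[:,:2]-o0)@ys
b=s;print("stand y ext",((b[:,:2]-o0)@ys).min(),((b[:,:2]-o0)@ys).max())
k=(X>-.010)&(X<-.0055)&(P[:,2]>.115)&(P[:,2]<.15)
for y in np.arange(-.03,.04,.002):
    q=k&(abs(Y-y)<.001)
    if q.any():print(round(y,3),P[q,2].max().round(4),end='; ')
print()
# holder
t=(P[:,2]>.366)&(P[:,2]<.38)&(uv[:,1]>130)&(uv[:,0]>215)&(uv[:,0]<420);L=P[t]
print("top back edges",L.min(0),L.max(0))
ax=[];
for x in np.arange(.498,.515,.002):
    q=L[abs(L[:,0]-x)<.001]
    if len(q)>4:
        yy=np.sort(q[:,1]);g=np.diff(yy);j=g.argmax();print(round(x,3),yy[0].round(4),yy[-1].round(4),"gap",yy[j].round(4),yy[j+1].round(4),q[:,2].mean().round(4))
E
```

```text
t 10.05 tcp [0.4663 0.3575 0.3176] F [ 0.1  0.2 -0.4] w 0.0552 74.5
[[0.971, 0.025, 0.238], [0.024, -1.0, 0.006], [0.238, -0.0, -0.971]] q [-0.91  0.16  0.06  1.82  0.2   1.01 -2.49]
t 10.1 tcp [0.4662 0.3577 0.3177] F [-0.6 -1.3 -0.6] w 0.0556 74.5
[[0.971, 0.025, 0.238], [0.024, -1.0, 0.006], [0.238, -0.001, -0.971]] q [-0.91  0.16  0.06  1.82  0.2   1.01 -2.49]
yaw -3.4003732805424454 [0.05941749 0.56034279]
front edge [0.05998891 0.55352175]
stand y ext -0.06704472634864507 0.17284309778995985
-0.03 0.127; -0.028 0.124; -0.026 0.1254; -0.024 0.1245; -0.022 0.1244; -0.02 0.126; -0.018 0.1264; -0.016 0.1244; -0.014 0.1248; -0.012 0.1257; -0.01 0.1252; -0.008 0.1244; -0.006 0.1258; -0.004 0.1256; -0.002 0.1247; 0.0 0.1251; 0.002 0.1356; 0.004 0.1354; 0.006 0.1354; 0.008 0.1353; 0.01 0.1238; 0.012 0.1241; 0.014 0.1258; 0.016 0.1264; 0.018 0.1252; 0.02 0.1229; 0.022 0.1252; 0.024 0.1241; 0.026 0.1246; 0.028 0.1273; 0.03 0.1254; 0.032 0.1258; 0.034 0.1252; 0.036 0.125; 0.038 0.126; 
top back edges [0.46281621 0.32416411 0.36600187] [0.5147859  0.39122291 0.37995475]
0.498 0.3308 0.3865 gap 0.3349 0.3353 0.3743
0.5 0.3305 0.3865 gap 0.36 0.3603 0.3743
0.502 0.3306 0.3865 gap 0.3592 0.3594 0.3743
0.504 0.3307 0.3865 gap 0.3544 0.3547 0.3743
0.506 0.3306 0.3866 gap 0.3626 0.3629 0.3743
0.508 0.3308 0.3866 gap 0.3419 0.3422 0.3742
0.51 0.331 0.3867 gap 0.3533 0.365 0.3724
0.512 0.331 0.3867 gap 0.3526 0.365 0.3692
0.514 0.3311 0.3857 gap 0.3524 0.3653 0.367
```

```bash
cat >> h.py <<'E'
PK=13.8; SV=np.array([.0547,0,.0306])
def DD(yaw,pitch): return (R.from_euler('z',yaw,degrees=True)*R.from_euler('y',-pitch,degrees=True)*R.from_euler('x',180,degrees=True)).as_matrix()
S_T=DD(0,PK).T@SV
BAY=np.array([.5689,.3654,.1216]);YAW=-3.4
F=DD(YAW,0)@np.diag([1,-1,-1])   # stand axes
def plan(off,tip=26.5):
    "strip to BAY+off (stand axes, m), tipped"
    o,M=st();D=DD(YAW,PK-tip);t=BAY+F@np.array(off)-D@S_T
    print("strip now rel bay (mm)",(1e3*F.T@(o["tcp_pos"]+M@S_T-BAY)).round(1))
    print("turn",np.degrees(R.from_matrix(M.T@D).as_rotvec()).round(2),"shift after turn mm",(1e3*D.T@(t-o["tcp_pos"])).round(1))
E
python3 - <<'E'
from h import *
plan([-.001,0,.08])
E
```

```text
t 10.1 tcp [0.4662 0.3577 0.3177] F [-0.6 -1.3 -0.6] w 0.0556 74.5
[[0.971, 0.025, 0.238], [0.024, -1.0, 0.006], [0.238, -0.001, -0.971]] q [-0.91  0.16  0.06  1.82  0.2   1.01 -2.49]
strip now rel bay (mm) [-47.5  -9.2 226.6]
turn [ -0.08 -26.46   4.87] shift after turn mm [ 63.7 -13.8 107.7]
```

```bash

python3 -m jog '[{"fingers":0.05,"x":0,"y":0,"z":0,"rx":0,"ry":-6.6,"rz":1.2},{"fingers":0.05,"x":0,"y":0,"z":0,"rx":0,"ry":-6.6,"rz":1.2},{"fingers":0.05,"x":0,"y":0,"z":0,"rx":0,"ry":-6.6,"rz":1.2},{"fingers":0.05,"x":0,"y":0,"z":0,"rx":0,"ry":-6.6,"rz":1.2},{"fingers":0.05,"x":0.03,"y":-0.007,"z":0.04,"rx":0,"ry":0,"rz":0},{"fingers":0.05,"x":0.03,"y":-0.007,"z":0.035,"rx":0,"ry":0,"rz":0},{"fingers":0.05,"x":0,"y":0,"z":0,"rx":0,"ry":0,"rz":0},{"fingers":0.05,"x":0,"y":0,"z":0,"rx":0,"ry":0,"rz":0}]' >/dev/null
python3 - <<'E'
from h import *
plan([-.001,0,.045])
P,p,uv=cloud("wrist");np.savez("w4.npz",P=P,uv=uv);cv2.imwrite("pics/w4.png",p[:,:,::-1])
P,p,uv=cloud("side")
for t in["holder_mid","strip","toe","front_lip"]:print(t,lm(t,"side"))
E
```

```text
t 11.1 tcp [0.5088 0.3706 0.2325] F [ 0.2 -0.4 -1. ] w 0.0552 74.4
[[0.974, -0.057, -0.218], [-0.055, -0.998, 0.015], [-0.218, -0.002, -0.976]] q [-0.71  0.5   0.08  1.54 -0.19  1.28 -2.19]
strip now rel bay (mm) [  2.3   1.8 114. ]
turn [-0.09 -0.09  0.17] shift after turn mm [12.   1.7 68. ]
holder_mid [(0.78, [0.5123, 0.3677, 0.2442])]
strip [(0.73, [0.4219, -0.4334, 0.0016]), (0.71, [0.5756, 0.3676, 0.235])]
toe [(0.6, [0.55, 0.3703, 0.1839]), (0.34, [0.44, 0.4781, 0.0008])]
front_lip [(0.65, [0.4712, 0.3695, 0.2719]), (0.39, [0.553, 0.3583, 0.0783])]
```

View pics/w4.png

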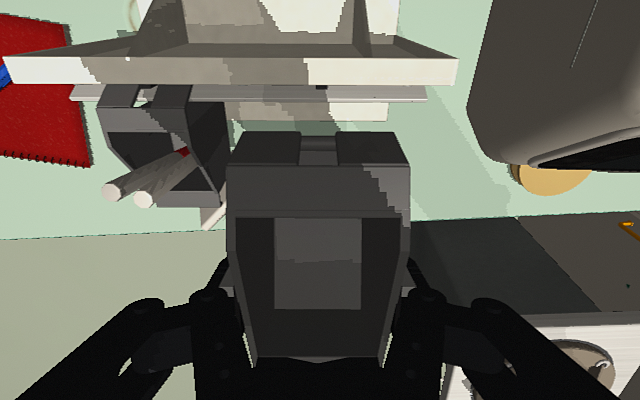

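```bash

python3 -m jog '[{"fingers":0.05,"x":0.004,"y":0.002,"z":0.02,"rx":0,"ry":0,"rz":0.2},{"fingers":0.05,"x":0.004,"y":0,"z":0.025,"rx":0,"ry":0,"rz":0},{"fingers":0.05,"x":0.004,"y":0,"z":0.023,"rx":0,"ry":0,"rz":0},{"fingers":0.05,"x":0,"y":0,"z":0,"rx":0,"ry":0,"rz":0},{"fingers":0.05,"x":0,"y":0,"z":0,"rx":0,"ry":0,"rz":0},{"fingers":0.05,"x":0,"y":0,"z":0,"rx":0,"ry":0,"rz":0}]' 
python3 - <<'E'
from h import *
plan([-.001,0,.014])
P,p,uv=cloud("wrist");cv2.imwrite("pics/w5.png",p[30:190,200:440,::-1])
P,p,uv=cloud("side");cv2.imwrite("pics/s5.png",cv2.resize(p[230:340,220:340,::-1],None,fx=5,fy=5,interpolation=cv2.INTER_CUBIC))
E
```

```text
clock: 12.15
tcp_pos: [0.5061, 0.3693, 0.1636]
orientation: [-3.113, 0.093, 0.342]
contact_force: [-0.9, 0.1, -0.1]
grip_width: 0.0556
gripper_force: 74.4
t 12.15 tcp [0.5061 0.3693 0.1636] F [-0.9  0.1 -0.1] w 0.0556 74.4
[[0.974, -0.06, -0.217], [-0.058, -0.998, 0.015], [-0.217, -0.002, -0.976]] q [-0.71  0.56  0.07  1.61 -0.2   1.15 -2.17]
strip now rel bay (mm) [-0.3  0.1 45.1]
turn [-0.12 -0.15 -0.01] shift after turn mm [ 6.1  0.1 30.4]
```

View pics/s5.png

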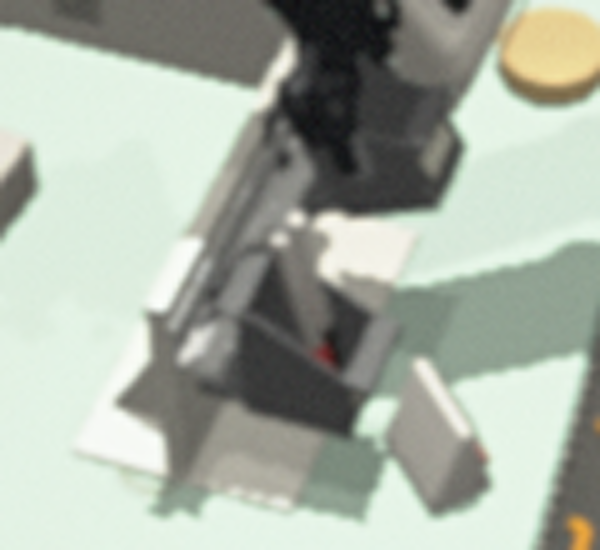

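The holder hovers tipped over the empty bay, clear of its neighbour. Now I'll lower it gently.

```bash

python3 -m jog '[{"fingers":0.05,"x":0.001,"y":0,"z":0.008,"rx":0,"ry":0,"rz":0},{"fingers":0.05,"x":0.001,"y":0,"z":0.008,"rx":0,"ry":0,"rz":0},{"fingers":0.05,"x":0.001,"y":0,"z":0.005,"rx":0,"ry":0,"rz":0},{"fingers":0.05,"x":0.001,"y":0,"z":0.004,"rx":0,"ry":0,"rz":0},{"fingers":0.05,"x":0,"y":0,"z":0,"rx":0,"ry":0,"rz":0}]' 
python3 -m jog '[{"fingers":0.05,"x":0.0005,"y":0,"z":0.003,"rx":0,"ry":0,"rz":0},{"fingers":0.05,"x":0.0005,"y":0,"z":0.003,"rx":0,"ry":0,"rz":0},{"fingers":0.05,"x":0,"y":0,"z":0,"rx":0,"ry":0,"rz":0}]' 
python3 - <<'E'
from h import *
plan([-.001,0,.0])
E
```

```text
clock: 12.88
tcp_pos: [0.5037, 0.3687, 0.1364]
orientation: [-3.114, 0.093, 0.346]
contact_force: [-0.7, -0.5, -1.6]
grip_width: 0.0552
gripper_force: 74.4
clock: 13.25
tcp_pos: [0.5033, 0.3688, 0.1305]
orientation: [-3.114, 0.093, 0.346]
contact_force: [0.7, 1.0, -0.6]
grip_width: 0.0553
gripper_force: 74.4
t 13.25 tcp [0.5033 0.3688 0.1305] F [ 0.7  1.  -0.6] w 0.0553 74.4
[[0.974, -0.06, -0.219], [-0.058, -0.998, 0.013], [-0.22, -0.0, -0.976]] q [-0.7   0.59  0.07  1.63 -0.2   1.09 -2.16]
strip now rel bay (mm) [-3.1 -0.5 11.9]
turn [-0.01 -0.02 -0.02] shift after turn mm [ 4.7 -0.5 11.2]
```

```bash

python3 -m jog '[{"fingers":0.05,"x":0.0012,"y":-0.0004,"z":0.002,"rx":0,"ry":0,"rz":0},{"fingers":0.05,"x":0.0012,"y":0,"z":0.002,"rx":0,"ry":0,"rz":0},{"fingers":0.05,"x":0,"y":0,"z":0,"rx":0,"ry":0,"rz":0}]' 
python3 -m jog '[{"fingers":0.05,"x":0.0008,"y":0,"z":0.002,"rx":0,"ry":0,"rz":0},{"fingers":0.05,"x":0.0006,"y":0,"z":0.002,"rx":0,"ry":0,"rz":0},{"fingers":0.05,"x":0,"y":0,"z":0,"rx":0,"ry":0,"rz":0}]' 
python3 - <<'E'
from h import *
plan([-.001,0,.0])
E
```

```text
clock: 13.62
tcp_pos: [0.505, 0.3691, 0.1262]
orientation: [-3.114, 0.093, 0.346]
contact_force: [0.8, -0.5, -1.8]
grip_width: 0.0554
gripper_force: 74.4
clock: 14.0
tcp_pos: [0.5053, 0.3691, 0.1219]
orientation: [-3.114, 0.093, 0.346]
contact_force: [0.8, -0.9, -1.5]
grip_width: 0.0554
gripper_force: 74.4
t 14.0 tcp [0.5053 0.3691 0.1219] F [ 0.8 -0.9 -1.5] w 0.0554 74.4
[[0.974, -0.06, -0.219], [-0.058, -0.998, 0.013], [-0.219, -0.0, -0.976]] q [-0.7   0.61  0.07  1.64 -0.2   1.08 -2.16]
strip now rel bay (mm) [-1.1 -0.1  3.4]
turn [-0.02 -0.02 -0.03] shift after turn mm [ 0.8 -0.1  3.2]
```

The strip is 3 mm above the floor without contact, so the notch is over the key. I'll continue to the floor.

```bash

python3 -m jog '[{"fingers":0.05,"x":0.0004,"y":0,"z":0.0015,"rx":0,"ry":0,"rz":0},{"fingers":0.05,"x":0.0003,"y":0,"z":0.001,"rx":0,"ry":0,"rz":0},{"fingers":0.05,"x":0,"y":0,"z":0,"rx":0,"ry":0,"rz":0}]' 
python3 -m jog '[{"fingers":0.05,"x":0.0002,"y":0,"z":0.001,"rx":0,"ry":0,"rz":0},{"fingers":0.05,"x":0,"y":0,"z":0,"rx":0,"ry":0,"rz":0}]' 
python3 - <<'E'
from h import *
plan([0,0,.0])
E
```

```text
clock: 14.38
tcp_pos: [0.5055, 0.3692, 0.1195]
orientation: [-3.114, 0.093, 0.346]
contact_force: [0.2, 0.2, -1.5]
grip_width: 0.0554
gripper_force: 74.4
clock: 14.62
tcp_pos: [0.5057, 0.3692, 0.1186]
orientation: [-3.114, 0.093, 0.345]
contact_force: [0.3, -0.5, -0.5]
grip_width: 0.0555
gripper_force: 74.4
t 14.625 tcp [0.5057 0.3692 0.1186] F [ 0.3 -0.5 -0.5] w 0.0555 74.4
[[0.974, -0.06, -0.218], [-0.058, -0.998, 0.014], [-0.219, -0.001, -0.976]] q [-0.7   0.61  0.07  1.64 -0.21  1.08 -2.16]
strip now rel bay (mm) [-0.8  0.1  0. ]
turn [-0.04 -0.06 -0.02] shift after turn mm [ 0.7  0.1 -0.2]
```

```bash

python3 -m jog '[{"fingers":0.05,"x":0.0003,"y":0,"z":0.001,"rx":0,"ry":0,"rz":0},{"fingers":0.05,"x":0,"y":0,"z":0,"rx":0,"ry":0,"rz":0}]' 
python3 -m jog '[{"fingers":0.05,"x":0.0002,"y":0,"z":0.001,"rx":0,"ry":0,"rz":0},{"fingers":0.05,"x":0,"y":0,"z":0,"rx":0,"ry":0,"rz":0}]'
```

```text
clock: 14.88
tcp_pos: [0.506, 0.3693, 0.1177]
orientation: [-3.114, 0.093, 0.344]
contact_force: [1.1, -0.4, -0.1]
grip_width: 0.0551
gripper_force: 74.4
clock: 15.12
tcp_pos: [0.506, 0.3693, 0.1174]
orientation: [-3.114, 0.093, 0.344]
contact_force: [-0.7, -1.2, 5.6]
grip_width: 0.0558
gripper_force: 75.2
```

Contact is 5.6 N at floor height. I'll hold briefly, then open.

```bash

python3 -m jog '[{"fingers":0.05,"x":0,"y":0,"z":0,"rx":0,"ry":0,"rz":0},{"fingers":0.065,"x":0,"y":0,"z":0,"rx":0,"ry":0,"rz":0},{"fingers":0.085,"x":0,"y":0,"z":0,"rx":0,"ry":0,"rz":0},{"fingers":0.085,"x":0,"y":0,"z":0,"rx":0,"ry":0,"rz":0},{"fingers":0.085,"x":0,"y":0,"z":0,"rx":0,"ry":0,"rz":0},{"fingers":0.085,"x":0,"y":0,"z":0,"rx":0,"ry":0,"rz":0},{"fingers":0.085,"x":0,"y":0,"z":0,"rx":0,"ry":0,"rz":0}]' 
python3 - <<'E'
from h import *
for c in("side","scene","wrist"):
    P,p,uv=cloud(c);cv2.imwrite(f"pics/rel_{c}.png",p[:,:,::-1])
    for t in["holder_mid","strip","toe","front_lip"]:print(t,lm(t,c))
E
```

```text
clock: 16.0
tcp_pos: [0.5056, 0.3692, 0.1165]
orientation: [-3.114, 0.093, 0.345]
contact_force: [-0.2, -1.3, -0.7]
grip_width: 0.085
gripper_force: 0.0
holder_mid [(0.94, [0.5089, 0.3705, 0.1134])]
strip [(0.59, [0.5696, 0.3657, 0.1201])]
toe [(0.63, [0.5559, 0.3644, 0.0646]), (0.53, [0.4664, 0.3695, 0.1364])]
front_lip [(0.94, [0.4602, 0.3693, 0.1339])]
holder_mid [(0.6, [0.5044, 0.3683, 0.1139])]
strip [(0.89, [0.5682, 0.3679, 0.1189])]
toe [(0.92, [0.5599, 0.3704, 0.0678])]
front_lip [(0.92, [0.4672, 0.3775, 0.1347]), (0.41, [0.5655, 0.354, 0.1197])]
holder_mid [(0.91, [0.5063, 0.3724, 0.1156])]
strip []
toe []
front_lip [(0.79, [0.4659, 0.3722, 0.1341])]
```

View pics/rel_wrist.png

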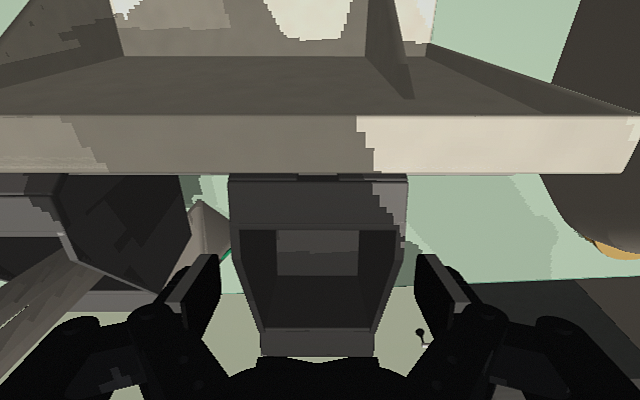

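The holder is hanging tipped about 0.26 rad with its strip in the groove. I'll retreat up, close the fingers and go above the front lip.

```bash

python3 -m jog '[{"fingers":0.085,"x":0,"y":0,"z":-0.02,"rx":0,"ry":0,"rz":0},{"fingers":0.085,"x":0,"y":0,"z":-0.04,"rx":0,"ry":0,"rz":0},{"fingers":0.085,"x":0,"y":0,"z":-0.04,"rx":0,"ry":0,"rz":0},{"fingers":0.03,"x":0,"y":0,"z":0,"rx":0,"ry":6.4,"rz":0},{"fingers":0,"x":-0.02,"y":0,"z":0,"rx":0,"ry":6.3,"rz":0},{"fingers":0,"x":-0.03,"y":0,"z":0,"rx":0,"ry":0,"rz":0},{"fingers":0,"x":0,"y":0,"z":0,"rx":0,"ry":0,"rz":0},{"fingers":0,"x":0,"y":0,"z":0,"rx":0,"ry":0,"rz":0}]' 30
python3 - <<'E'
from h import *
o,M=st();D=DD(YAW,0);t=BAY+F@np.array([-.104,0,.022])
print(np.degrees(R.from_matrix(M.T@D).as_rotvec()).round(2),(1e3*D.T@(t-o["tcp_pos"])).round(1))
for c in("side","scene","wrist"):
    P,p,uv=cloud(c);cv2.imwrite(f"pics/lift_{c}.png",p[:,:,::-1])
    for t in["holder_mid","strip","toe","front_lip"]:print(t,lm(t,c))
E
```

```text
clock: 17.75
tcp_pos: [0.4785, 0.3707, 0.2165]
orientation: [-3.14, 0.095, -0.002]
contact_force: [0.5, -0.7, -0.1]
grip_width: 0.0
gripper_force: 0.0
t 17.75 tcp [0.4785 0.3707 0.2165] F [ 0.5 -0.7 -0.1] w 0.0 0.0
[[0.998, -0.06, 0.002], [-0.06, -0.998, 0.001], [0.002, -0.001, -1.0]] q [-0.85  0.38  0.11  1.75 -0.05  1.01 -2.35]
[-0.04 -0.09 -0.06] [-13.4  -0.1  72.9]
holder_mid [(0.85, [0.5091, 0.3703, 0.1141]), (0.59, [0.4504, 0.1137, -0.0003])]
strip [(0.77, [0.5712, 0.368, 0.1213]), (0.38, [0.5573, 0.3633, 0.1354])]
toe [(0.86, [0.5566, 0.3675, 0.0657])]
front_lip [(0.86, [0.4636, 0.3685, 0.134])]
holder_mid [(0.67, [0.5038, 0.3692, 0.1144])]
strip [(0.67, [0.5689, 0.3673, 0.1213])]
toe [(0.75, [0.5625, 0.3673, 0.0706])]
front_lip [(0.9, [0.4706, 0.3719, 0.1358]), (0.22, [0.6479, -0.28, -0.0001])]
holder_mid [(0.77, [0.5057, 0.3728, 0.1153])]
strip [(0.76, [0.5702, 0.3683, 0.1242])]
toe []
front_lip [(0.71, [0.4663, 0.3701, 0.1348])]
```

```bash

python3 -m jog '[{"fingers":0,"x":-0.0134,"y":0,"z":0.02,"rx":0,"ry":0,"rz":0},{"fingers":0,"x":0,"y":0,"z":0.03,"rx":0,"ry":0,"rz":0},{"fingers":0,"x":0,"y":0,"z":0.02,"rx":0,"ry":0,"rz":0},{"fingers":0,"x":0,"y":0,"z":0.003,"rx":0,"ry":0,"rz":0},{"fingers":0,"x":0,"y":0,"z":0,"rx":0,"ry":0,"rz":0}]'
python3 -m jog '[{"fingers":0,"x":0,"y":0,"z":0.003,"rx":0,"ry":0,"rz":0},{"fingers":0,"x":0,"y":0,"z":0.003,"rx":0,"ry":0,"rz":0},{"fingers":0,"x":0,"y":0,"z":0,"rx":0,"ry":0,"rz":0}]'
python3 -m jog '[{"fingers":0,"x":0,"y":0,"z":0.002,"rx":0,"ry":0,"rz":0},{"fingers":0,"x":0,"y":0,"z":0.002,"rx":0,"ry":0,"rz":0},{"fingers":0,"x":0,"y":0,"z":0,"rx":0,"ry":0,"rz":0}]'
```

```text
clock: 19.12
tcp_pos: [0.4646, 0.3719, 0.1437]
orientation: [-3.139, 0.094, -0.002]
contact_force: [-1.2, -0.2, 0.8]
grip_width: 0.0004
gripper_force: 0.0
clock: 19.5
tcp_pos: [0.4643, 0.3716, 0.1372]
orientation: [-3.14, 0.094, -0.001]
contact_force: [0.3, 0.3, 0.2]
grip_width: 0.0001
gripper_force: 0.0
clock: 19.88
tcp_pos: [0.4642, 0.3719, 0.1333]
orientation: [-3.14, 0.094, -0.001]
contact_force: [-2.3, 0.9, 3.1]
grip_width: -0.0
gripper_force: 1.6
```

Contact on the lip. I'll press in 3–4 mm stages.

```bash

python3 -m jog '[{"fingers":0,"x":0,"y":0,"z":0.002,"rx":0,"ry":0,"rz":0},{"fingers":0,"x":0,"y":0,"z":0.002,"rx":0,"ry":0,"rz":0},{"fingers":0,"x":0,"y":0,"z":0,"rx":0,"ry":0,"rz":0}]'
python3 -m jog '[{"fingers":0,"x":0,"y":0,"z":0.002,"rx":0,"ry":0,"rz":0},{"fingers":0,"x":0,"y":0,"z":0.002,"rx":0,"ry":0,"rz":0},{"fingers":0,"x":0,"y":0,"z":0,"rx":0,"ry":0,"rz":0}]'
```

```text
clock: 20.25
tcp_pos: [0.4644, 0.3715, 0.1289]
orientation: [-3.14, 0.094, -0.001]
contact_force: [-0.8, -0.1, 0.6]
grip_width: 0.0
gripper_force: 0.4
clock: 20.62
tcp_pos: [0.4646, 0.3714, 0.1249]
orientation: [-3.14, 0.094, -0.002]
contact_force: [-0.7, 0.1, -0.6]
grip_width: -0.0003
gripper_force: 0.0
```

```bash
python3 - <<'E'
from h import *
for c in("side","scene","wrist"):
    P,p,uv=cloud(c)
    if c=="wrist":a=p
    if c=="side":b=cv2.resize(p[230:340,220:340],(436,400),interpolation=cv2.INTER_CUBIC)
    for t in["holder_mid","strip","toe","front_lip"]:print(t,lm(t,c))
cv2.imwrite("pics/pr.png",cv2.resize(np.hstack([a[:,140:500],b]),None,fx=1,fy=1)[:,:,::-1])
E
```

```text
holder_mid [(0.87, [0.5074, 0.3677, 0.1112])]
strip [(0.68, [0.5717, 0.3682, 0.122]), (0.68, [0.5089, 0.3688, 0.108])]
toe [(0.81, [0.5625, 0.3643, 0.0657])]
front_lip [(0.78, [0.4611, 0.3696, 0.1252])]
holder_mid [(0.66, [0.505, 0.3678, 0.104])]
strip [(0.94, [0.5655, 0.366, 0.1186])]
toe [(0.78, [0.5692, 0.3708, 0.0648])]
front_lip [(0.56, [0.4654, 0.3761, 0.1236])]
holder_mid [(0.84, [0.5073, 0.3706, 0.1118])]
strip [(0.91, [0.5713, 0.3686, 0.1233])]
toe []
front_lip [(0.69, [0.4642, 0.3722, 0.1266])]
```

View pics/pr.png

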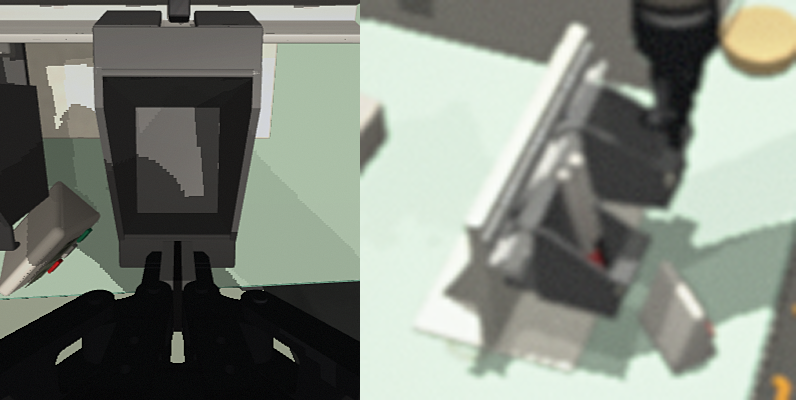

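The fingers sit on the lip at (178,255), the key shows in the notch at (178,8), and the holder follows the press. I'll continue.

```bash

for i in 1; do python3 -m jog '[{"fingers":0,"x":0,"y":0,"z":0.002,"rx":0,"ry":0,"rz":0},{"fingers":0,"x":0,"y":0,"z":0.002,"rx":0,"ry":0,"rz":0},{"fingers":0,"x":0,"y":0,"z":0,"rx":0,"ry":0,"rz":0}]'; done
python3 -m jog '[{"fingers":0,"x":0,"y":0,"z":0.002,"rx":0,"ry":0,"rz":0},{"fingers":0,"x":0,"y":0,"z":0.002,"rx":0,"ry":0,"rz":0},{"fingers":0,"x":0,"y":0,"z":0,"rx":0,"ry":0,"rz":0}]'
```

```text
clock: 21.75
tcp_pos: [0.4643, 0.3716, 0.121]
orientation: [-3.14, 0.094, -0.001]
contact_force: [0.8, 0.5, 0.4]
grip_width: -0.0002
gripper_force: 0.0
clock: 22.12
tcp_pos: [0.4642, 0.3716, 0.1169]
orientation: [-3.14, 0.094, -0.001]
contact_force: [0.7, -0.6, -0.5]
grip_width: -0.0003
gripper_force: 0.0
```

```bash

python3 -m jog '[{"fingers":0,"x":0,"y":0,"z":0.0015,"rx":0,"ry":0,"rz":0},{"fingers":0,"x":0,"y":0,"z":0.001,"rx":0,"ry":0,"rz":0},{"fingers":0,"x":0,"y":0,"z":0,"rx":0,"ry":0,"rz":0}]'
```

```text
clock: 22.5
tcp_pos: [0.4643, 0.3716, 0.1146]
orientation: [-3.14, 0.094, -0.001]
contact_force: [0.3, 0.1, 0.0]
grip_width: 0.0
gripper_force: 0.0
```

```bash
python3 - <<'E'
from h import *
for c in("side","scene","wrist"):
    P,p,uv=cloud(c)
    if c=="wrist":cv2.imwrite("pics/pr2.png",p[:,:,::-1]);np.savez("pr2.npz",P=P,uv=uv)
    for t in["holder_mid","strip","toe","front_lip"]:print(t,lm(t,c))
I={tuple(a):i for i,a in enumerate(uv)}
for v in range(0,270,8):
    print(v,[tuple((1000*P[I[u,v]]).round().astype(int).tolist()) for u in(270,290,380) if (u,v) in I])
E
```

```text
holder_mid [(0.7, [0.5106, 0.3728, 0.0996])]
strip [(0.98, [0.5708, 0.3661, 0.1222])]
toe [(0.89, [0.5724, 0.3679, 0.0665])]
front_lip [(0.64, [0.4644, 0.3679, 0.1127])]
holder_mid [(0.81, [0.5094, 0.3656, 0.0988])]
strip [(0.64, [0.5663, 0.367, 0.1221]), (0.33, [0.4236, -0.4303, 0.0043])]
toe [(0.92, [0.5765, 0.3657, 0.0681])]
front_lip [(0.59, [0.4683, 0.3743, 0.1098])]
holder_mid [(0.65, [0.5089, 0.371, 0.1012])]
strip []
toe []
front_lip [(0.65, [0.4646, 0.372, 0.1091])]
0 [(573, 382, 123), (573, 375, 121), (571, 343, 122)]
8 [(569, 382, 130), (568, 375, 130), (566, 344, 130)]
16 [(565, 382, 136), (565, 375, 136), (563, 345, 136)]
24 [(561, 381, 142), (561, 375, 142), (560, 346, 141)]
32 [(558, 381, 147), (558, 375, 146), (557, 347, 146)]
40 [(556, 381, 147), (556, 375, 147), (554, 347, 147)]
48 [(554, 381, 148), (553, 375, 148), (552, 347, 146)]
56 [(552, 381, 148), (551, 375, 148), (550, 348, 148)]
64 [(549, 382, 147), (549, 375, 148), (547, 347, 147)]
72 [(547, 382, 147), (547, 376, 146), (545, 347, 146)]
80 [(545, 382, 148), (544, 376, 148), (543, 348, 148)]
88 [(542, 382, 14
[... 522 characters left out ...]

168 [(504, 394, 87), (497, 387, 58), (510, 344, 126)]
176 [(500, 395, 87), (492, 387, 59), (507, 344, 128)]
184 [(496, 395, 89), (487, 388, 57), (504, 344, 129)]
192 [(492, 395, 89), (482, 388, 59), (500, 344, 128)]
200 [(488, 395, 91), (478, 388, 64), (495, 344, 124)]
208 [(484, 396, 92), (478, 387, 78), (491, 343, 121)]
216 [(480, 396, 93), (478, 386, 91), (486, 343, 119)]
224 [(479, 395, 103), (478, 385, 102), (433, 322, 1)]
232 [(477, 394, 109), (477, 384, 110), (426, 322, 1)]
240 [(473, 394, 110), (473, 385, 109), (419, 322, 1)]
248 [(469, 395, 110), (468, 385, 109), (411, 322, 0)]
256 [(464, 395, 109), (473, 383, 127), (404, 322, 1)]
264 [(402, 416, 0), (473, 383, 134), (397, 322, 1)]
```

View pics/pr2.png

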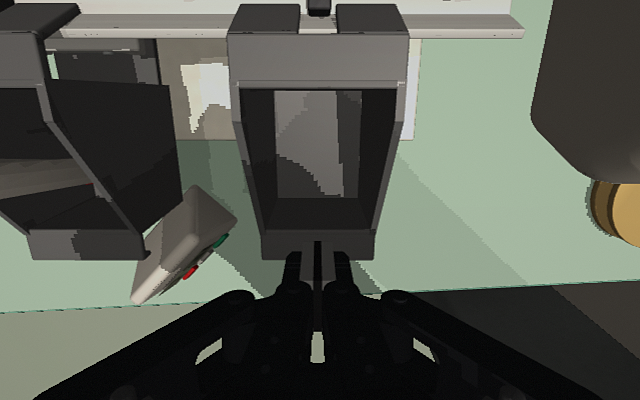

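The picture shows the holder upright: top flat at 148 mm, lip level at 109 mm, and the fingers just above it. I'll withdraw and check that it stays.

```bash

python3 -m jog '[{"fingers":0,"x":0,"y":0,"z":-0.02,"rx":0,"ry":0,"rz":0},{"fingers":0,"x":0,"y":0,"z":-0.04,"rx":0,"ry":0,"rz":0},{"fingers":0,"x":0,"y":0,"z":-0.04,"rx":0,"ry":0,"rz":0},{"fingers":0,"x":0,"y":0,"z":0,"rx":0,"ry":0,"rz":0},{"fingers":0,"x":0,"y":0,"z":0,"rx":0,"ry":0,"rz":0},{"fingers":0,"x":0,"y":0,"z":0,"rx":0,"ry":0,"rz":0}]'
python3 - <<'E'
from h import *
P,p,uv=cloud("wrist")
X=(P-BAY)@F
for a,b in((-.05,-.02),(-.027,-.02),(-.108,-.097)):
    k=X[(X[:,0]>a)&(X[:,0]<b)&(abs(X[:,1])<.026)&(X[:,2]>-.03)&(X[:,2]<.06)]
    if len(k):print(a,b,len(k),"z med",np.median(k[:,2])+BAY[2],"slope",np.polyfit(k[:,0],k[:,2],1)[0])
for c in("side","scene"):
    cloud(c)
    for t in["holder_mid","strip","toe","front_lip"]:print(t,lm(t,c))
E
```

```text
clock: 24.0
tcp_pos: [0.4636, 0.3711, 0.2133]
orientation: [3.139, -0.094, -0.001]
contact_force: [0.2, 0.1, -0.0]
grip_width: -0.0
gripper_force: 0.0
-0.05 -0.02 1900 z med 0.14716399945610636 slope 1.1585261126873048
-0.027 -0.02 1136 z med 0.14758472494855823 slope -0.002641442406291679
-0.108 -0.097 927 z med 0.10938712031357478 slope 0.00517328501506926
holder_mid [(0.58, [0.5114, 0.3699, 0.1009])]
strip [(0.94, [0.5683, 0.3648, 0.121])]
toe [(0.93, [0.5725, 0.3652, 0.0669])]
front_lip [(0.61, [0.4658, 0.367, 0.1092])]
holder_mid [(0.62, [0.5058, 0.3667, 0.0979])]
strip [(0.66, [0.5666, 0.3693, 0.1198])]
toe [(0.85, [0.5768, 0.3668, 0.0675])]
front_lip [(0.93, [0.4695, 0.376, 0.1091])]
```

Level to within 0.005 rad, strip at floor height, and nothing touching it. I'll hand in.

```bash
python3 -c "
from bench import r
print(r.hand_in())"
```

```text
the job is handed in; nothing more can be done
None
```

I handed the job in at about 24 s: by camera, the holder hangs upright on the rail over the key, with the robot clear; I judged the catch latched from the holder staying upright, as the hand-in returned no verdict.

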